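Rack the slicer blade plate and snap the hold-down bar shut

ROBOT

A 7-joint arm with a two-finger parallel gripper is mounted at the origin on a cart in front of the work surface, level with it; the furniture and walls round the work are solid. World frame = base frame: x ahead of the robot, y to its left, z up, the work surface at z = 0. Lengths are in m, angles in rad, forces in N, time in s.
With the tool pointing down it reaches from about 0.425 to 0.825 m from the base axis. Payload 3.6 kg.
Tool frame: the origin (TCP) lies at the very end of the fingers, on their centre line; the grasp point (between the pads) lies 19 mm behind it; z points along the fingers, x is the direction in which the jaws open and shut, and the axes are right-handed (so a half turn about z gives the same grasp; the last joint's range is limited). The gripper opens to 85 mm and grips with 20 to 120 N. Pads are 22 mm wide; open, the fingers measure 114 mm over their backs; the gripper's body (76 mm by 85 mm) begins 54 mm behind the grasp point. The pads swing forward as they close: fully open they stand 13 mm farther back than shut.
Start: joints at [1.258, 0.615, -0.013, 1.423, 0.008, 1.103, -0.04], TCP at [0.184, -0.623, 0.231] pointing down, gripper open.
Joint ranges: [-3.12, 3.12], [-0.3, 2.06], [-1.34, 1.32], [0.26, 2.42], [-1.36, 4.5], [0.01, 1.98], [-2.84, 2.84]. Speed limits (rad/s): [2.79, 2.79, 3.14, 3.14, 3.14, 3.14, 3.14].

INTERFACE

Orientations are given as a unit quaternion [x, y, z, w].
In Python, from workcell import ctrl gives the robot as it stands.
- The arm moves only by the tool play_rows, never from a script. Its argument "steps" is one flat list of numbers, 5 for each row, row after row: the shift along the tool's x, y, z in cm, then the turn about the tool's z in degrees, then the closure, from 0 (fully open) to 1 (shut). A call has 1 to 20 rows; each row is the pose to reach, as a shift and turn from the pose commanded when the call began, along the tool's axes at that moment; what a row does not reach only later rows make up. A row lasts 1/10 s, in which the tool goes at most 50 mm and 8.59 degrees, less where a joint would pass 70% of its speed; a pose out of reach is approached as far as the arm can. A call with a gripper value outside its range is refused whole. The fingers move at their own pace and stop on an object; "newtons" is the grip in N (left out, the last holds). Time passes only in rows, so rows that repeat a pose let the fingers close. It gives the time, the measured TCP pose, the force and the opening at its end, in the units of the state.
- ctrl.observe(): the state, without advancing time (a new reading comes with each control period).
- ctrl.grab_frame(name): name is "side" or "top" or "wrist"; returns a dict with "image" (384x512x3 uint8, blue, green, red), "vertical_fov" (degrees; the focal length in pixels is half the picture's height over the tangent of half this angle, whatever the lens; pixels are square), "cx", "cy" (the principal point, pixels), "view" (4x4, takes a point from world to camera coordinates). Camera axes: x right, y down, z forward; pixel columns grow to the right and rows downward; lengths in m; the calibration is good to about 2 mm. A picture is of the moment at which its call begins. There is no depth.
- ctrl.job_done(): hands the job in, once; it reports no verdict.
The state is a dict: "time_s": time; "qpos": joint angles; "dq": joint speeds; "tau": joint torques, N m; "position": TCP position; "eef_rot": TCP orientation; "ft_force": force on the tool from outside, world axes, zero at the start; "moment": the same for the moment, N m; "grip_width": opening from 0.0 (shut) to 1.0 (fully open).
Only numpy, scipy, OpenCV 4.12 (cv2) and the standard library are available. Lean on these libraries where they do the work, as an engineer would, in place of code of your own. Each camera call takes 0.05 s, during which the arm holds its last target.

TASK

Put the washed slicer blade plate from the drying stand away in the empty slot of the blade rack, standing upright and fully home. Then lock the rack: lay the loose hold-down bar along the tops of the plates and press its two end rings down past the sprung gates of the two snap hooks, so that each gate snaps shut over its ring and the bar rests on the plates. Leave the tub, the peeler and the potato where they are.

Things in the scene. Friction and masses are not known exactly. Their poses are not given: they have to be found in the camera images.
- card: Loose steel blade plate with round dots, 0.12 kg, upright in the drying stand: 70 mm wide (x), 4 thick (y), 60 high, plus a centred grey grip tab on top 30 wide (x), 6 thick, 32 high; 92 mm in all. Origin: centre of the underside; z up. Grip the tab across its 30 mm, fingers closing along x. Same turned half round about z.
- stand: Fixed white drying stand, base 100 x 56 x 6 mm; its one slot along x, 5.5 mm wide, floor 6 mm above the table, walls to 28 mm with a ridge to 38 mm, holds the loose plate, which lifts straight up. Origin: centre of the underside, on the table.
- rack: Fixed white rack, base 90 (x) by 196 mm (y). Origin: centre of the underside, on the table (z = 0). Five 6 mm slots along x at y = -40, -20, 0, 20, 40 mm; four hold fixed plates like the loose one, tab tops 100 mm up. Slot walls 32 mm high, roof-shaped ridges to 42 mm; end cheeks 74 mm apart. A post at y = +80 and -80 mm bears a steel snap hook, an upright loop in the x-z plane, 8 mm thick.
- empty_slot: Rubber liner on the floor of the rack's one empty slot (any of the three middle ones), 72 x 5.8 x 2 mm. Origin: centre of its underside, 6 mm above the table; x along the slot, z up. A plate fully home has its underside 8 mm above the table.
- bar: Loose bar, 0.15 kg, standing on the table: grey rail 24 (x) x 100 (y) x 40 mm high, flat underside; at each end a ring in the y-z plane, centre y = +-80, z = 25 mm, mean diameter 42, wire 6, lowest point 1 mm above the underside. Origin: centre of the underside. Grip across the 24 mm. Same turned half round. Locked: rests on the tabs 100 mm up, y along the rack's y, centred over the rack.
- hook_left (a point): Middle of the mouth of the hook at the rack's +y end, at gate height, 131 mm above the table; rack axes. The mouth runs in x from gate hinge (-14 mm) to nose (+10 mm). A ring's bottom wire pressed straight down here (within 5 mm in x, 12 in y) swings the gate down and slips past its tip 16 to 23 mm below this point; loop floor 35 mm below, loop top 6 mm above.
- hook_right (a point): The same for the snap hook at the rack's -y end.
- gate_left (a joint): Sprung gate of the left hook, rad: 0 shut, grows as it is pressed inward (down) to 1.3; springs back by itself. Takes about 2 N down at the ring to start and up to 5 N down to pass, with up to 5 N sideways (+x) on the ring; the bar's own weight does not open them.
- gate_right (a joint): Sprung gate of the right hook, the same.
- yeast_tub: Bystander: small round food tub with a foil lid, 72 mm wide, 71 mm high; origin at the underside. To be left where it is.
- peeler: Bystander: vegetable peeler lying flat, 170 x 25 x 18 mm, long along its x; origin at the underside. To be left where it is.
- potato: Bystander: a potato, 48 x 69 x 39 mm, lying beyond the rack; origin at the underside. To be left where it is.
Things that resemble listed ones, but are neither listed nor needed, are in the scene too. What is shaped like the card but pink is not meant.

How it is judged:
By the outcome, as a careful person would: the job done as asked, in the order asked, and still so for the second after the job is handed in, with the robot touching nothing.
It also fails if it takes over 61 s, if anything falls off the work surface, if the arm or the gripper's body presses on something with over 40 N, if the wrist force passes 120 N, or if a joint passes its speed limit or range.

## Working session

There is one attempt and no reset: what is moved stays moved. The work goes in short steps, Python scripts to look and compute and a tool call to move; the robot and the scene stay as the last step left them, time stands still between calls to the robot, and variables do not carry over. Pictures are saved under pics/ and viewed, and the job is handed in when it is done.

Besides the shell and the picture viewer there is one more tool, called after "Emit:" as name(argument=value, ...) on one line, values as JSON. play_rows: Moves the arm, as the interface text tells. Its arguments: {"type":"object","properties":{"steps":{"type":"array"},"newtons":{"type":"number"}},"required":["steps"]}

```bash
ls; mkdir -p pics; python3 - <<'E'
from workcell import ctrl
import cv2,json,pickle
print(ctrl.observe())
for n in ["side","top","wrist"]:
    f=ctrl.grab_frame(n); cv2.imwrite(f"pics/{n}0.png",f["image"]); pickle.dump(f,open(f"pics/{n}0.pkl","wb"))
    print(n,f["vertical_fov"],f["cx"],f["cy"],f["view"].tolist() if hasattr(f["view"],'tolist') else f["view"])
E
```

```text
pics
{'time_s': 0.0, 'qpos': array([ 1.25750014,  0.6159403 , -0.01264085,  1.42494922,  0.0081161 ,
        1.10339254, -0.04040115]), 'dq': array([ 0.00017378, -0.00058843,  0.00077352,  0.00136055,  0.00043041,
       -0.00063811, -0.00044772]), 'tau': array([ 2.84528123e-04, -4.69213665e+01,  2.59433789e-01, -1.71031773e+01,
        1.00202937e-02,  9.65414685e-03,  6.48738236e-06]), 'position': array([ 0.18366671, -0.62269142,  0.23010773]), 'eef_rot': array([ 8.00926870e-01, -5.98760727e-01, -1.06859874e-03, -7.74101341e-04]), 'ft_force': array([ 0.41595032,  0.39680135, -1.31556054]), 'moment': array([ 0.00560242, -0.02746046, -0.01289425]), 'grip_width': 1.0013154534613127}
side 55.71759940980771 250.72803794406164 189.43001789583096 [[0.822134250315631, -0.5691889284370368, 0.010919624657155567, -0.3722908739152982], [-0.3415548897945803, -0.5085043770184872, -0.7904198604605356, 0.34684265525395686], [0.45545091032444696, 0.646101588217935, -0.6124681265069182, 0.6015780399005315], [0.0, 0.0, 0.0, 1.0]]
top 45.64424381698744 251.56045256777358 192.02166218468753 [[0.012272306710496839, -0.9998483487709521, 0.012355968112781944, 0.16044040109906374], [-0.9983070106731988, -0.012954122741306338, -0.05670364313467154, 0.554416608059513], [0.05685510468501928, -0.011639165090493463, -0.99831459315551, 1.1185848823150288], [0.0, 0.0, 0.0, 1.0]]
wrist 59.840701062706216 255.4662082980956 188.9641054047735 [[0.2827846475254987, -0.9591815026816867, -0.001920426302539309, -0.6487916510552465], [-0.9186410315192006, -0.2714074117202409, 0.28711787139197925, -0.0387292534746104], [-0.2759193692606972, -0.07942834366033086, -0.9578933342967564, 0.3787845773770788], [0.0, 0.0, 0.0, 1.0]]
```

View pics/side0.png

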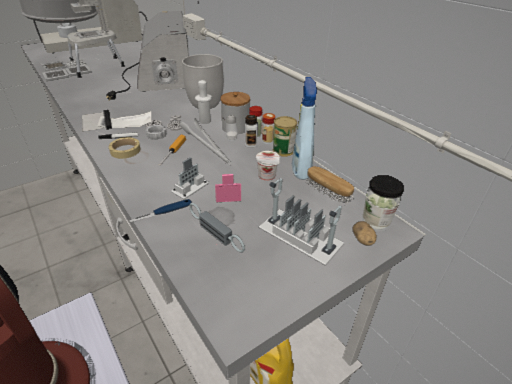

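View pics/top0.png

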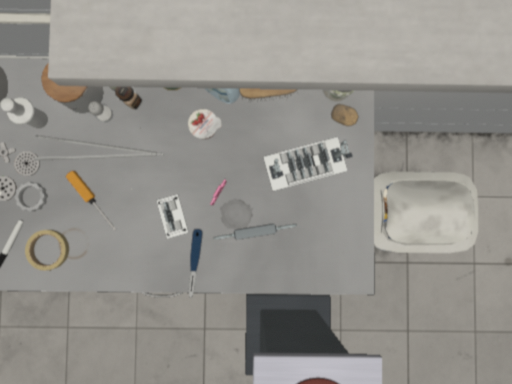

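View pics/wrist0.png

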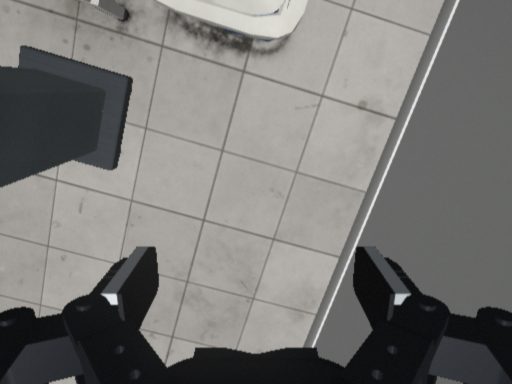

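```bash
cat > h.py <<'E'
import numpy as np,cv2,pickle
from workcell import ctrl
def K(f):
    fl=192/np.tan(np.radians(f["vertical_fov"])/2); return fl,f["cx"],f["cy"]
def proj(f,P):
    V=np.array(f["view"]);P=np.atleast_2d(P);c=P@V[:3,:3].T+V[:3,3];fl,cx,cy=K(f)
    return np.c_[fl*c[:,0]/c[:,2]+cx,fl*c[:,1]/c[:,2]+cy]
def ray(f,uv):
    V=np.array(f["view"]);fl,cx,cy=K(f);R=V[:3,:3]
    uv=np.atleast_2d(uv).astype(float);d=np.c_[(uv[:,0]-cx)/fl,(uv[:,1]-cy)/fl,np.ones(len(uv))]@R
    return -R.T@V[:3,3],d
def plane(f,uv,z):
    o,d=ray(f,uv);return o+d*((z-o[2])/d[:,2])[:,None]
def tri(fs,uvs):
    A=np.zeros((3,3));b=np.zeros(3)
    for f,uv in zip(fs,uvs):
        o,d=ray(f,uv);d=d[0]/np.linalg.norm(d[0]);M=np.eye(3)-np.outer(d,d);A+=M;b+=M@o
    return np.linalg.solve(A,b)
def grab(n,tag):
    f=ctrl.grab_frame(n);f={k:(np.array(v) if k=="view" else v) for k,v in f.items()}
    cv2.imwrite(f"pics/{n}{tag}.png",f["image"]);pickle.dump(f,open(f"pics/{n}{tag}.pkl","wb"));return f
def load(n,tag): return pickle.load(open(f"pics/{n}{tag}.pkl","rb"))
def crop(f,x0,y0,x1,y1,s,out,grid=None):
    im=cv2.resize(f["image"][y0:y1,x0:x1],None,fx=s,fy=s,interpolation=cv2.INTER_CUBIC)
    if grid:
        for x in range((x0//grid+1)*grid,x1,grid): cv2.putText(im,str(x),((x-x0)*s,10),0,.35,(0,0,255),1);cv2.line(im,((x-x0)*s,12),((x-x0)*s,18),(0,0,255),1)
        for y in range((y0//grid+1)*grid,y1,grid): cv2.putText(im,str(y),(0,(y-y0)*s+4),0,.35,(0,0,255),1)
    cv2.imwrite("pics/"+out,im)
E
python3 - <<'E'
from h import *
crop(load("top",0),150,100,360,250,3,"tc0.png",20)
crop(load("side",0),160,140,390,270,3,"sc0.png",20)
f=load("top",0)
for n,uv,z in [("stand",(172,217),0.03),("bar",(256,232),0.03),("rack",(306,164),0.05),("pink",(218,192),.03),("tub",(204,124),.07),("shelf edge",(250,88),0.4)]: print(n,plane(f,uv,z))
E
```

```text
stand [[0.48798021 0.36079254 0.03      ]]
bar [[0.45397682 0.15557966 0.03      ]]
rack [[0.61992363 0.0370064  0.05      ]]
pink [[0.55046493 0.24976841 0.03      ]]
tub [[0.70985274 0.28324053 0.07      ]]
shelf edge [[0.70326837 0.17662997 0.4       ]]
```

View pics/tc0.png

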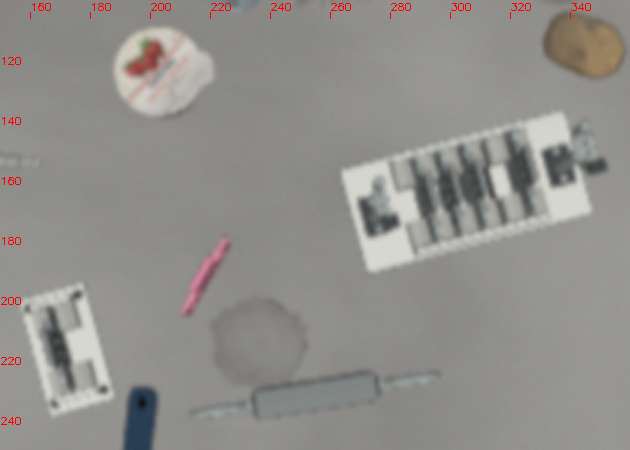

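View pics/sc0.png

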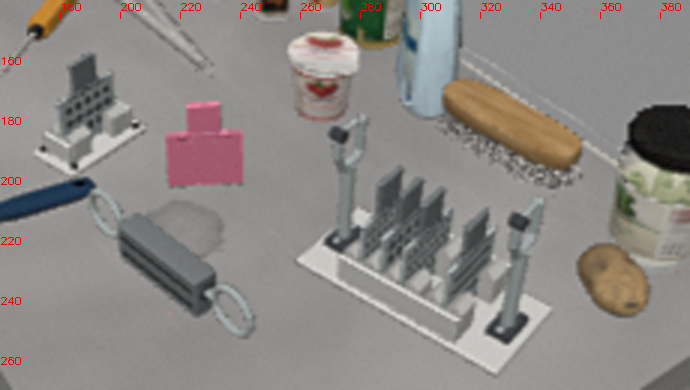

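```bash
cat >> h.py <<'E'
from scipy.spatial.transform import Rotation as Ro
def move(P,yaw,S=None):
    """shift (cm, tool axes) and turn (deg) from measured pose to TCP P with tool x at yaw deg (exact)"""
    S=S or ctrl.observe();R=Ro.from_quat(S["eef_rot"]).as_matrix()
    d=R.T@(np.array(P)-S["position"])*100
    y0=np.degrees(np.arctan2(R[1,0],R[0,0]));t=-((yaw-y0+180)%360-180)
    return np.round(d,2),round(t,2),"yaw now %.2f"%y0
E
python3 - <<'E'
from h import *
for n in ["side","top","wrist"]:
    f=load(n,0); print(n,ray(f,(256,192)))
S=ctrl.observe();R=Ro.from_quat(S["eef_rot"]).as_matrix();print(R)
f=load("wrist",0);V=f["view"];c=-V[:3,:3].T@V[:3,3];print("cam in tool",R.T@(c-S["position"]),R.T@V[2,:3])
for p in [(0.45,-0.3,0.3),(0.48,0.05,0.30)]: print(move(p,15))
E
```

```text
side (array([ 0.15054962, -0.42421336,  0.64666397]), array([[ 0.46496615,  0.63424332, -0.61790175]]))
top (array([0.48791175, 0.18061745, 1.14615466]), array([[ 0.05702192, -0.02136745, -0.99819167]]))
wrist (array([ 0.25240404, -0.60273413,  0.37270913]), array([[-0.28382632, -0.08343275, -0.95528371]]))
[[ 2.83007080e-01 -9.59117647e-01 -5.76186640e-04]
 [-9.59115658e-01 -2.83007666e-01  1.95326664e-03]
 [-2.03647774e-03 -1.58660710e-07 -9.99997926e-01]]
cam in tool [-0.0001657  -0.07154616 -0.14232739] [4.45615639e-05 2.87118118e-01 9.57895184e-01]
(array([-23.45, -34.67,  -6.91]), np.float64(-88.56), 'yaw now -73.56')
(array([-56.17, -47.46,  -6.85]), np.float64(-88.56), 'yaw now -73.56')
```

Emit:
play_rows(steps=[-23.5,-34.5,-5,-88.5,0,-23.5,-34.5,-5,-88.5,0,-23.5,-34.5,-5,-88.5,0,-23.5,-34.5,-5,-88.5,0,-23.5,-34.5,-5,-88.5,0,-23.5,-34.5,-5,-88.5,0,-23.5,-34.5,-5,-88.5,0,-23.5,-34.5,-5,-88.5,0,-57.5,-57.2,-5,-88.5,0,-57.5,-57.2,-5,-88.5,0,-57.5,-57.2,-5,-88.5,0,-57.5,-57.2,-5,-88.5,0,-57.5,-57.2,-5,-88.5,0,-57.5,-57.2,-5,-88.5,0,-57.5,-57.2,-5,-88.5,0,-57.5,-57.2,-5,-88.5,0,-57.5,-57.2,-5,-88.5,0,-57.5,-57.2,-5,-88.5,0,-57.5,-57.2,-5,-88.5,0,-57.5,-57.2,-5,-88.5,0], newtons=40)

```text
time_s: 2.15
position: [0.5697, 0.0878, 0.2809]
eef_rot: [0.992, 0.129, -0.001, 0.001]
ft_force: [1.0, -0.3, -0.6]
grip_width: 0.997
```

```bash
python3 - <<'E'
from h import *
f=grab("wrist",1); print(ctrl.observe()["position"],ctrl.observe()["ft_force"], ctrl.observe()["dq"])
E
```

```text
[0.56976659 0.08759033 0.28109928] [0.84533795 0.5143535  0.19879091] [ 0.00792046 -0.00346185 -0.00488679  0.00028681 -0.00131092 -0.0028509
 -0.00031016]
```

View pics/wrist1.png

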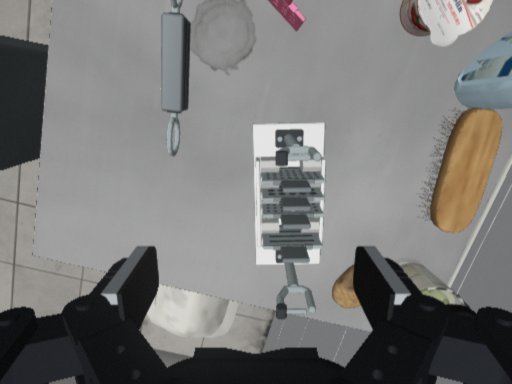

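```bash
python3 - <<'E'
from h import *
f=load("wrist",1)
crop(f,235,105,345,330,4,"wc1.png",10)
im=cv2.imread("pics/wc1.png");print(im.shape)
cv2.imwrite("pics/wc1a.png",im[:480]);cv2.imwrite("pics/wc1b.png",im[440:])
E
```

```text
(900, 440, 3)
```

View pics/wc1a.png

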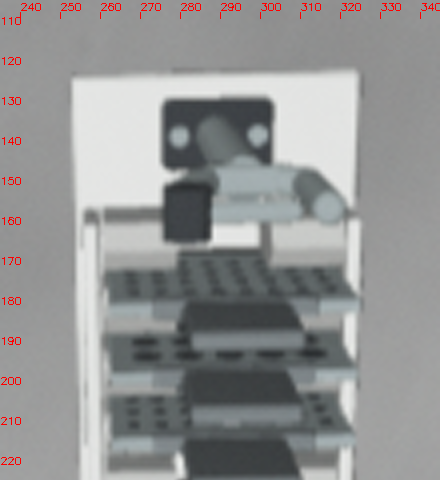

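View pics/wc1b.png

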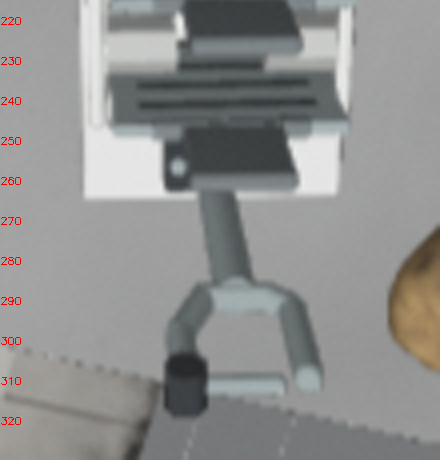

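```bash
python3 - <<'E'
from h import *
f=load("wrist",1)
g=cv2.cvtColor(f["image"],cv2.COLOR_BGR2GRAY)
c0=np.array([[253,124.5],[324.5,122.8],[256,264.5],[319.5,263.2]],np.float32)
c=cv2.cornerSubPix(g,c0.reshape(-1,1,2).copy(),(3,3),(-1,-1),(3,50,.01)).reshape(-1,2);print(c)
for cc in (c0,c):
    P=plane(f,cc,.006)[:,:2]
    print(P.mean(0),np.linalg.norm(P[0]-P[1]),np.linalg.norm(P[2]-P[3]),np.linalg.norm(P[0]-P[2]),np.linalg.norm(P[1]-P[3]))
    y=(P[0]+P[1]-P[2]-P[3]);print("yaw y",np.degrees(np.arctan2(-y[0],y[1])));x=(P[1]+P[3]-P[0]-P[2]);print("yaw x",np.degrees(np.arctan2(x[1],x[0])))
# predicted features
m=plane(f,c,.006)[:,:2].mean(0);
for yaw in (15,):
    R=Ro.from_euler('z',yaw,degrees=True).as_matrix()
    L=np.array([[-14,80,131],[10,80,131],[-14,-80,131],[10,-80,131],[-15,-40,100],[15,-40,100],[-15,40,100],[15,40,100]])/1e3
    W=L@R.T+np.r_[m,0];print(np.round(proj(f,W),1)); 
    t=load("top",0);print(np.round(proj(t,np.array([[-45,98,6],[45,98,6],[-45,-98,6],[45,-98,6]])/1e3@R.T+np.r_[m,0]),1))
    t=load("side",0);print(np.round(proj(t,W),1))
E
```

```text
[[252.61906  124.41047 ]
 [323.90143  122.660934]
 [255.6261   264.03525 ]
 [318.50772  263.05396 ]]
[0.62625976 0.03514967] 0.08815678362690957 0.08895509247377033 0.1938470834737367 0.19384890284827574
yaw y 16.010585540706785
yaw x 16.12045121119981
[0.62542091 0.03524816] 0.08788070113587365 0.08806746600205805 0.19322489400941753 0.1937751213555714
yaw y 15.907858790960388
yaw x 15.985332781909907
[[286.8 156.9]
 [313.8 156.8]
 [283.2 310.2]
 [306.6 310.2]
 [280.8 260.5]
 [308.5 260.4]
 [282.2 189.8]
 [311.8 189.7]]
[[271.2 190.8]
 [262.2 156.2]
 [346.6 171.6]
 [337.4 137.2]]
[[273.2 183.5]
 [279.2 179. ]
 [332.3 212.9]
 [337.9 207.4]
 [314.5 215.7]
 [321.5 209.2]
 [285.7 200.9]
 [293.  194.9]]
```

Emit:
play_rows(steps=[-1,-33.6,6,0,0,-1,-33.6,6,0,0,-1,-33.6,6,0,0,-1,-33.6,6,0,0,-1,-33.6,6,0,0,-1,-33.6,6,0,0,-1,-33.6,6,0,0,-1,-33.6,6,0,0,-1,-33.6,6,0,0,-1,-33.6,6,0,0])

```text
time_s: 3.2
position: [0.4754, 0.4095, 0.2214]
eef_rot: [0.992, 0.128, 0.001, 0.001]
ft_force: [-0.2, -0.6, -0.1]
grip_width: 0.999
```

```bash
python3 - <<'E'
from h import *
f=grab("wrist",2); S=ctrl.observe();print(S["position"],S["ft_force"], S["dq"])
E
```

```text
[0.4755394  0.40938994 0.22152774] [ 0.52374223 -0.45229637  0.26980745] [ 0.0043447  -0.00326439 -0.00654499 -0.00100815 -0.00578739 -0.00121948
 -0.00065143]
```

View pics/wrist2.png

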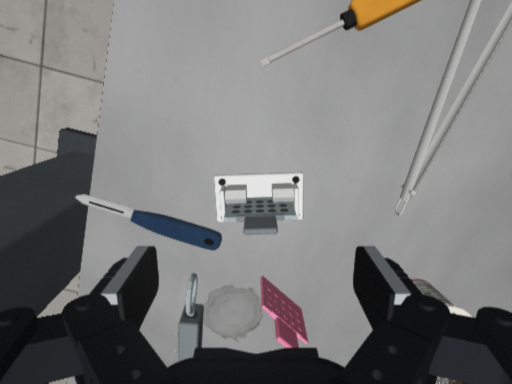

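```bash
python3 - <<'E'
from h import *
f=load("wrist",2)
crop(f,205,165,315,245,6,"wc2.png",10)
E
```

```text
(no output)
```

View pics/wc2.png

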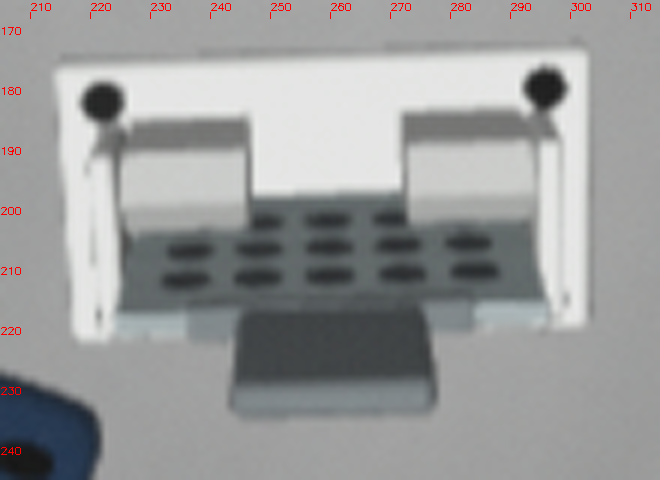

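```bash
python3 - <<'E'
from h import *
f=load("wrist",2)
P=lambda x,y:(205+x/6-.0,165+y/6)
q=[P(232,381),P(437,378),P(230,414),P(434,410)]
W=plane(f,q,.098);print(W, W.mean(0),np.linalg.norm(W[0]-W[1]),np.linalg.norm(W[0]-W[2]))
d=W[1]-W[0]+W[3]-W[2];print("yaw tab",np.degrees(np.arctan2(d[1],d[0])))
# plate top edge (z=.066), front
q=[P(115,322),P(550,313)];W=plane(f,q,.066);print("plate top",W,W.mean(0),np.linalg.norm(W[0]-W[1]));d=W[1]-W[0];print(np.degrees(np.arctan2(d[1],d[0])))
q=[P(55,68),P(588,50),P(75,340),P(586,325)];
for z in (0,.006):
    W=plane(f,q,z);print("base",W.mean(0),[np.linalg.norm(W[i]-W[j]) for i,j in((0,1),(2,3),(0,2),(1,3))]);d=W[1]-W[0]+W[3]-W[2];print(np.degrees(np.arctan2(d[1],d[0])))
E
```

```text
[[0.47498376 0.36538928 0.098     ]
 [0.50338306 0.37331053 0.098     ]
 [0.47596502 0.36030135 0.098     ]
 [0.50432896 0.36838043 0.098     ]] [0.4896652 0.3668454 0.098    ] 0.02948333229258248 0.005181683211203218
yaw tab 15.741997497452966
plate top [[0.45681504 0.35673384 0.066     ]
 [0.52357043 0.37581338 0.066     ]] [0.49019274 0.36627361 0.066     ] 0.06942845978533024
15.95061027869335
base [0.49045314 0.36429847 0.        ] [np.float64(0.09995363593069001), np.float64(0.09989369003241638), np.float64(0.05499575061931695), np.float64(0.055337000459847505)]
16.584614164375687
base [0.48987022 0.36620999 0.006     ] [np.float64(0.09830471995131887), np.float64(0.09824576296904246), np.float64(0.054088496259339695), np.float64(0.05442411656663943)]
16.5846141643757
```

```bash
python3 - <<'E'
from h import *
print(move((.4898,.3665,.15),16.2),move((.4898,.3665,.071),16.2))
E
```

```text
(array([0.29, 4.5 , 7.16]), np.float64(-1.51), 'yaw now 14.69') (array([ 0.28,  4.48, 15.06]), np.float64(-1.51), 'yaw now 14.69')
```

Emit:
play_rows(steps=[0.3,4.5,7,-1.5,0,0.3,4.5,7,-1.5,0,0.3,4.5,10,-1.5,0,0.3,4.5,13,-1.5,0,0.3,4.5,15,-1.5,0,0.3,4.5,15,-1.5,0,0.3,4.5,15,-1.5,0,0.3,4.5,15,-1.5,0])

```text
time_s: 4.05
position: [0.4894, 0.3696, 0.0731]
eef_rot: [0.99, 0.142, 0.001, -0.001]
ft_force: [0.3, 0.3, 0.4]
grip_width: 1.004
```

```bash
python3 - <<'E'
from h import *
f=grab("wrist",3); S=ctrl.observe();print(S["position"],S["ft_force"], move((.4898,.3665,.071),16.2))
f=grab("side",3); crop(f,120,100,280,220,4,"sc3.png",20)
E
```

```text
[0.48925797 0.36978676 0.07317638] [ 0.16937739 -0.01607097 -0.03392994] (array([-0.04,  0.33,  0.22]), np.float64(0.18), 'yaw now 16.38')
```

View pics/wrist3.png

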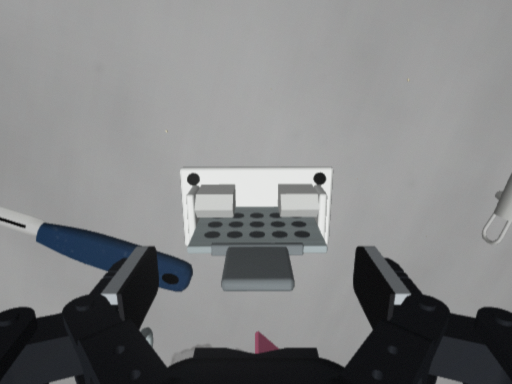

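View pics/sc3.png

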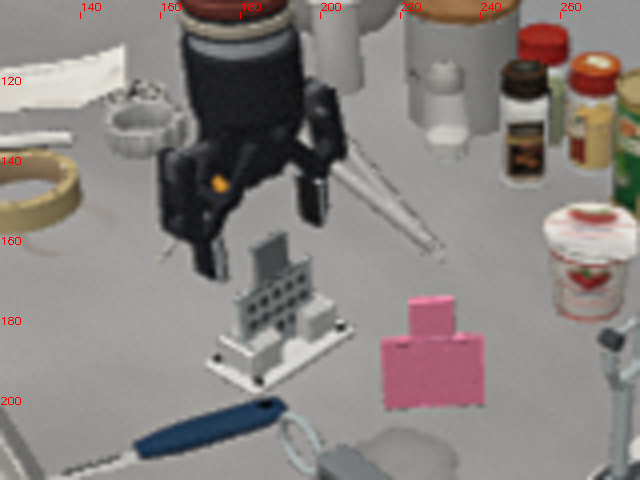

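```bash
python3 - <<'E'
from h import *
f=load("wrist",3); crop(f,175,155,340,300,4,"wc3.png",10)
S=ctrl.observe();print(S["position"],S["dq"])
E
```

```text
[0.48907949 0.3697915  0.07305635] [-4.00653308e-03  4.32494534e-03  1.92138710e-03  6.58685218e-03
  6.00345820e-04 -2.65377754e-04  7.09406077e-05]
```

View pics/wc3.png

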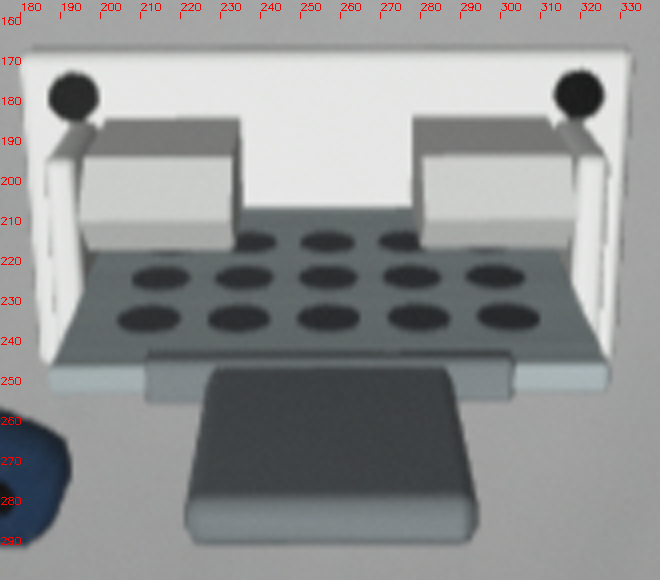

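```bash
python3 - <<'E'
from h import *
f=load("wrist",3)
print(plane(f,(257.8,284.75),.098), plane(f,(257.6,249),.066), move(plane(f,(257.8,284.75),.098)[0]*[1,1,0]+[0,0,.071],16.4))
print(move(plane(f,(257.6,249),.066)[0]*[1,1,0]+[0,0,.071],16.4))
E
```

```text
[[0.48941298 0.36709307 0.098     ]] [[0.48971734 0.36685561 0.066     ]] (array([-0.04,  0.27,  0.21]), np.float64(0.0), 'yaw now 16.40')
(array([-0.02,  0.3 ,  0.21]), np.float64(0.0), 'yaw now 16.40')
```

Emit:
play_rows(steps=[0,0.3,0.2,0,0,0,0.3,0.2,0,0,0,0.3,0.2,0,0])

```text
time_s: 4.45
position: [0.4891, 0.3662, 0.0695]
eef_rot: [0.99, 0.143, 0.0, 0.0]
ft_force: [-0.1, -0.3, -0.2]
grip_width: 0.999
```

```bash
python3 - <<'E'
from h import *
S=ctrl.observe();print(S["position"],S["ft_force"], move((.4896,.3668,.071),16.4))
E
```

```text
[0.48907565 0.36620594 0.06952378] [-0.08699335 -0.28590246 -0.2123131 ] (array([ 0.07, -0.04, -0.15]), np.float64(0.02), 'yaw now 16.42')
```

Emit:
play_rows(steps=[0,0,-0.15,0,0.3,0,0,-0.15,0,1,0,0,-0.15,0,1,0,0,-0.15,0,1,0,0,-0.15,0,1,0,0,-0.15,0,1,0,0,-0.15,0,1,0,0,-0.15,0,1,0,0,-0.15,0,1,0,0,-0.15,0,1], newtons=50)

```text
time_s: 5.45
position: [0.4891, 0.3665, 0.071]
eef_rot: [0.99, 0.143, 0.0, -0.0]
ft_force: [0.2, -0.1, 1.4]
grip_width: 0.338
```

```bash
python3 - <<'E'
from h import *
S=ctrl.observe();print(S["position"],S["ft_force"],S["grip_width"], move((.4896,.3668,.071),16.4))
f=grab("wrist",4)
E
```

```text
[0.48907588 0.36652462 0.07096547] [ 0.21147287 -0.10411307  1.37759079] 0.3375278705066037 (array([ 0.06, -0.01, -0.  ]), np.float64(0.03), 'yaw now 16.43')
```

View pics/wrist4.png

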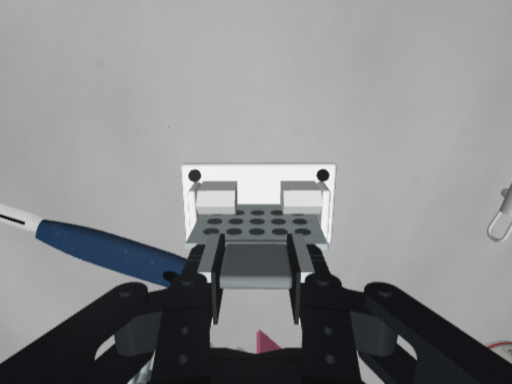

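```bash
python3 - <<'E'
from h import *
f=load("wrist",1)
P=lambda x,y:(235+x/4,105+y/4)
# tab top faces: 4 corners each, z=.1  (crop coords)
T={40:[(191,330),(303,330),(190,349),(303,349)],20:[(191,404),(302,403),(190,422),(302,420)],-40:[(190,616),(297,614),(189,630),(296,628)],0:[(190,478),(303,478),(190,494),(302,494)]}
C=np.array([[252.8,124.45],[324.1,122.7],[255.8,264.2],[318.8,263.1]])
ctr=[]
for z in(0,.006):
    W=plane(f,C,z);print(z,W.mean(0))
for k,q in T.items():
    W=plane(f,[P(*a) for a in q],.1);m=W.mean(0);d=W[1]-W[0]+W[3]-W[2];print(k,m,np.degrees(np.arctan2(d[1],d[0])),np.linalg.norm(d)/2);ctr.append((k,*m[:2]))
a=np.array(ctr);px=np.polyfit(a[:,0],a[:,1],1);py=np.polyfit(a[:,0],a[:,2],1);print(px,py,np.degrees(np.arctan2(-px[0],py[0])))
E
```

```text
0 [0.62681522 0.03344512 0.        ]
0.006 [0.6257207  0.03521699 0.006     ]
40 [0.61479781 0.07366093 0.1       ] 14.789066380254138 0.02848809160522863
20 [0.62034069 0.05486858 0.1       ] 15.61352116971595 0.028696305961766408
-40 [ 0.63694768 -0.00314054  0.1       ] 16.00053542379579 0.02893275343551795
0 [0.62628586 0.03519932 0.1       ] 14.79629387432641 0.029465171646326654
[-2.77440372e-04  6.25980210e-01] [0.00096185 0.0353378 ] 16.089854293277114
```

```bash
python3 - <<'E'
from h import *
print(move((.6315,.016,.24),16.0),move((.6315,.016,.12),16.0))
E
```

```text
(array([  3.75,  37.65, -16.91]), np.float64(0.43), 'yaw now 16.43') (array([ 3.75, 37.65, -4.91]), np.float64(0.43), 'yaw now 16.43')
```

Emit:
play_rows(steps=[0,0,-3,0,1,0,0,-6,0,1,0,0,-10,0,1,0,0,-14,0,1,0,0,-16.9,0,1,0,0,-16.9,0,1,1,4,-16.9,0,1,1.5,9,-16.9,0,1,2,14,-16.9,0.4,1,2.5,19,-16.9,0.4,1,3,24,-16.9,0.4,1,3.5,29,-16.9,0.4,1,3.75,34,-16.9,0.4,1,3.75,37.65,-16.9,0.4,1,3.75,37.65,-16.9,0.4,1,3.75,37.65,-16.9,0.4,1,3.75,37.65,-16.9,0.4,1,3.75,37.65,-16.9,0.4,1])

```text
time_s: 7.3
position: [0.6306, 0.0184, 0.2395]
eef_rot: [0.99, 0.141, -0.001, -0.001]
ft_force: [-0.1, -0.2, -1.4]
grip_width: 0.337
```

```bash
python3 - <<'E'
from h import *
f=grab("wrist",5);g=grab("side",5); crop(g,220,130,380,270,4,"sc5.png",20)
S=ctrl.observe();print(S["position"],S["ft_force"],S["grip_width"], move((.6315,.016,.12),16.))
E
```

```text
[0.63097834 0.01768453 0.2398268 ] [ 0.50512187 -0.33366528 -2.13735277] 0.3349161806071401 (array([ 0.  ,  0.18, 11.98]), np.float64(0.2), 'yaw now 16.20')
```

View pics/wrist5.png

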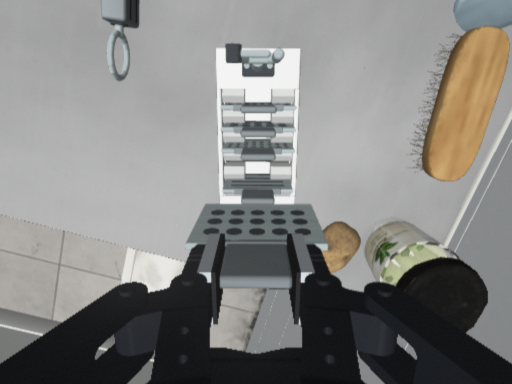

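View pics/sc5.png

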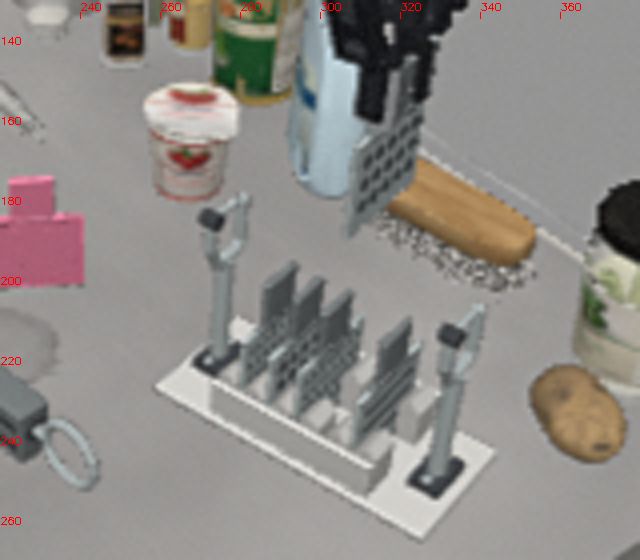

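```bash
python3 - <<'E'
from h import *
f=load("wrist",5)
crop(f,180,35,340,255,4,"x.png",10); im=cv2.imread("pics/x.png"); cv2.imwrite("pics/wc5.png",cv2.resize(im[:],None,fx=.68,fy=.68)) ; cv2.imwrite("pics/wc5a.png",im[:440]);cv2.imwrite("pics/wc5b.png",im[400:])
E
```

```text
(no output)
```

View pics/wc5a.png

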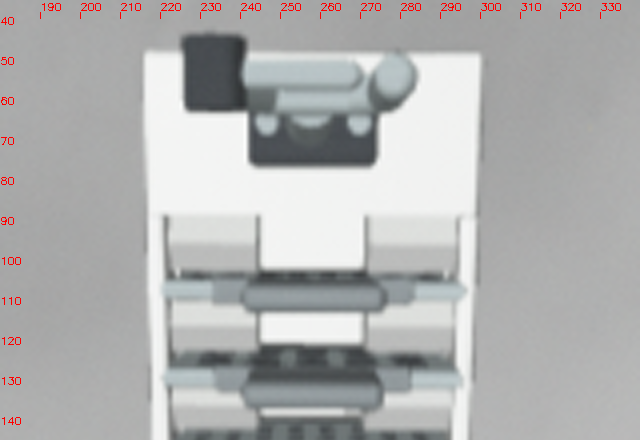

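View pics/wc5b.png

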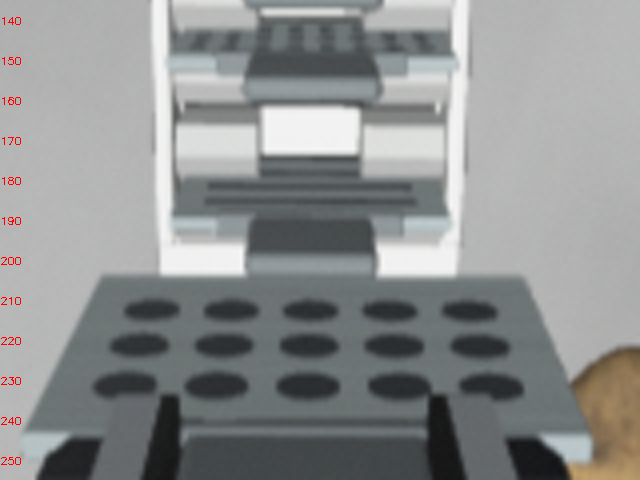

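```bash
python3 - <<'E'
from h import *
f=load("wrist",5)
P=lambda x,y:(180+x/4,35+y/4)
a=[]
for k,x,y in[(40,314.5,296),(20,313,392),(0,312.5,488),(-40,311.5,662)]:
    m=plane(f,P(x,y),.1)[0];a.append((k,*m[:2]))
a=np.array(a);print(a);px=np.polyfit(a[:,0],a[:,1],1);py=np.polyfit(a[:,0],a[:,2],1);print(px,py,np.degrees(np.arctan2(-px[0],py[0])))
print("slot",np.polyval(px,-20),np.polyval(py,-20))
S=ctrl.observe(); z=S["position"][2]
print("plate shoulder centre", plane(f,P(306,400+447),z-.005), "tcp",S["position"])
b=plane(f,P(312,400+447-0),.0)
# base corner x-centre
W=plane(f,[P(145,52),P(481,52),P(160,670),P(457,670)],.006);print(W,(W[0]+W[1])/2)
R=Ro.from_euler('z',16,degrees=True).as_matrix()
print("rack-local x of base sides vs 0.626,0.0352:",((W-[.626,.0352,.006])@R)*1e3)
E
```

```text
[[ 4.00000000e+01  6.15446893e-01  7.38221344e-02]
 [ 2.00000000e+01  6.20689295e-01  5.48939037e-02]
 [ 0.00000000e+00  6.26356710e-01  3.52344411e-02]
 [-4.00000000e+01  6.37236446e-01 -2.58125995e-03]]
[-2.73269410e-04  6.26298683e-01] [0.00095633 0.03556064] 15.947125526045125
slot 0.6317640709345346 0.016433963740857392
plate shoulder centre [[0.62964973 0.01784873 0.2348268 ]] tcp [0.63097834 0.01768453 0.2398268 ]
[[ 0.55766325  0.11621575  0.006     ]
 [ 0.64189845  0.14075365  0.006     ]
 [ 0.60413736 -0.04783757  0.006     ]
 [ 0.68902056 -0.02308718  0.006     ]] [0.59978085 0.1284847  0.006     ]
rack-local x of base sides vs 0.626,0.0352: [[-4.33585322e+01  9.67134984e+01  5.20417043e-15]
 [ 4.43771020e+01  9.70824696e+01  5.20417043e-15]
 [-4.39039738e+01 -7.37946773e+01  5.20417043e-15]
 [ 4.45131231e+01 -7.34000582e+01  5.20417043e-15]]
```

Emit:
play_rows(steps=[0.1,0.15,3,0.2,1,0.1,0.15,6,0.2,1,0.1,0.15,9,0.2,1,0.1,0.15,11,0.2,1,0.1,0.15,12.3,0.2,1,0.1,0.15,12.3,0.2,1,0.1,0.15,12.3,0.2,1,0.1,0.15,12.3,0.2,1,0.1,0.15,12.3,0.2,1])

```text
time_s: 8.3
position: [0.6337, 0.015, 0.1183]
eef_rot: [0.99, 0.138, 0.001, 0.0]
ft_force: [-0.3, 0.8, -2.6]
grip_width: 0.335
```

```bash
python3 - <<'E'
from h import *
f=grab("wrist",6);g=grab("side",6); crop(g,260,170,350,260,6,"sc6.png",20)
S=ctrl.observe();print(S["position"],S["ft_force"],S["grip_width"], move((.6317,.0164,.12),16.))
crop(f,170,60,350,270,3,"wc6.png",10)
E
```

```text
[0.63329365 0.01475074 0.11780049] [ 0.02346712 -0.25006392 -1.33100064] 0.3368162350200876 (array([-0.11, -0.2 , -0.22]), np.float64(-0.17), 'yaw now 15.83')
```

View pics/wc6.png

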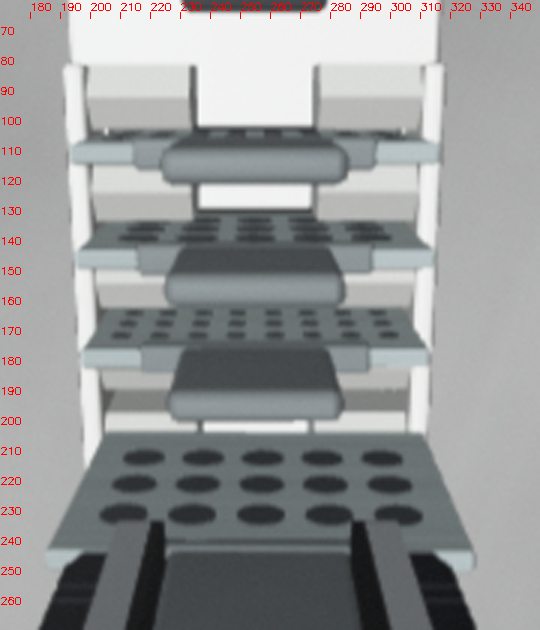

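View pics/sc6.png

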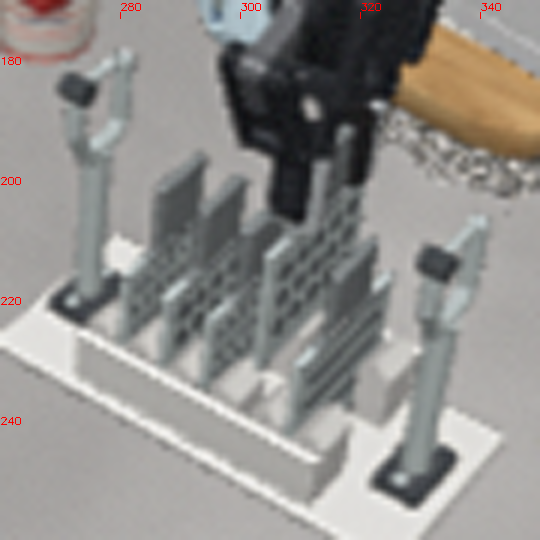

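```bash
python3 - <<'E'
from h import *
f=load("wrist",6)
P=lambda x,y:(170+x/3,60+y/3)
a=[]
for k,x,y in[(40,254.5,166),(20,255,291),(0,255,404)]:
    m=plane(f,P(x,y),.1)[0];a.append((k,*m[:2]))
a=np.array(a);print(a);px=np.polyfit(a[:,0],a[:,1],1);py=np.polyfit(a[:,0],a[:,2],1);print(np.degrees(np.arctan2(-px[0],py[0])))
s=np.array([np.polyval(px,-20),np.polyval(py,-20)]);print("slot",s)
for k,W in(("shoulder",plane(f,[P(47,555),P(475,555)],.1178-.005)),):
    c=W.mean(0);d=W[1]-W[0];print(k,c,np.linalg.norm(d),np.degrees(np.arctan2(d[1],d[0])))
    R=Ro.from_euler('z',16,degrees=True).as_matrix()[:2,:2]; print("slot-card local mm",(s-c[:2])@R*1e3)
# underside edge hidden; bottom corners visible? plate bottom z=.053
W=plane(f,[P(102,434),P(425,434)],.053);print(W,W.mean(0),np.linalg.norm(W[1]-W[0]))
E
```

```text
[[4.00000000e+01 6.15223151e-01 7.33840810e-02]
 [2.00000000e+01 6.20730936e-01 5.42080209e-02]
 [0.00000000e+00 6.25994873e-01 3.56049698e-02]]
15.914110063298983
slot [0.63142138 0.01661991]
shoulder [0.63283801 0.01501617 0.1128    ] 0.06957492299114526 15.73930115523188
slot-card local mm [-0.91970368  1.93208898]
[[0.59968795 0.00537122 0.053     ]
 [0.66803084 0.0246627  0.053     ]] [0.63385939 0.01501696 0.053     ] 0.0710134547584071
```

Emit:
play_rows(steps=[-0.1,-0.2,0,-0.2,1,-0.1,-0.2,0,-0.2,1,-0.1,-0.2,0,-0.2,1,-0.1,-0.2,0.5,-0.2,1,-0.1,-0.2,1,-0.2,1,-0.1,-0.2,1.5,-0.2,1,-0.1,-0.2,2,-0.2,1,-0.1,-0.2,2,-0.2,1])

```text
time_s: 9.2
position: [0.6305, 0.0162, 0.0956]
eef_rot: [0.99, 0.14, -0.001, -0.0]
ft_force: [-0.5, -0.9, -2.0]
grip_width: 0.341
```

```bash
python3 - <<'E'
from h import *
S=ctrl.observe();print(S["position"],S["ft_force"],S["moment"],S["grip_width"], move((.6316,.0165,.073),16.))
E
```

```text
[0.63053732 0.01624883 0.09561422] [-0.52467929 -0.86310241 -2.02050886] [0.03102557 0.01572243 0.02406735] 0.3407484832478482 (array([0.11, 0.01, 2.26]), np.float64(0.04), 'yaw now 16.04')
```

Emit:
play_rows(steps=[0.1,0,0.5,0,1,0.1,0,1,0,1,0.1,0,1.5,0,1,0.1,0,2,0,1,0.1,0,2.2,0,1,0.1,0,2.4,0,1,0.1,0,2.4,0,1,0.1,0,2.4,0,1])

```text
time_s: 10.0
position: [0.6323, 0.0167, 0.073]
eef_rot: [0.99, 0.139, 0.0, -0.0]
ft_force: [-1.2, 0.4, -0.4]
grip_width: 0.335
```

```bash
python3 - <<'E'
from h import *
S=ctrl.observe();print(S["position"],S["ft_force"],S["moment"],S["grip_width"], move((.6316,.0165,.073),16.))
f=grab("wrist",7);g=grab("side",7); crop(g,260,170,350,260,6,"sc7.png",20)
crop(f,170,60,350,300,2,"wc7.png",10)
E
```

```text
[0.6322801  0.0166924  0.07303662] [-1.2134847   0.41264432 -0.37670013] [-0.0235761   0.15074835 -0.01516685] 0.3354232817455583 (array([-0.07, -0.  ,  0.  ]), np.float64(0.03), 'yaw now 16.03')
```

View pics/sc7.png

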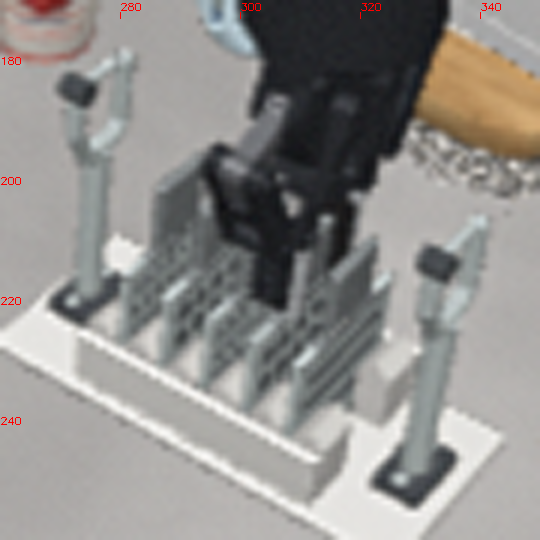

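View pics/wc7.png

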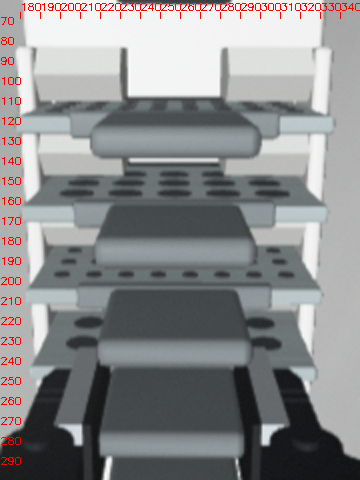

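Emit:
play_rows(steps=[-0.05,0,0.15,0,1,-0.05,0,0.3,0,1,-0.05,0,0.3,0,1,-0.05,0,0.3,0,1])

```text
time_s: 10.5
position: [0.6326, 0.0168, 0.0726]
eef_rot: [0.99, 0.139, 0.001, 0.0]
ft_force: [-1.7, -0.3, 11.6]
grip_width: 0.338
```

Emit:
play_rows(steps=[0,0,-0.3,0,0.6,0,0,-0.3,0,0.3,0,0,-0.3,0,0,0,0,-0.3,0,0,0,0,-0.3,0,0,0,0,-0.3,0,0,0,0,-2,0,0,0,0,-5,0,0,0,0,-9,0,0,0,0,-13,0,0,0,0,-17,0,0,0,0,-17,0,0])

```text
time_s: 11.7
position: [0.6353, 0.0179, 0.2467]
eef_rot: [0.99, 0.139, 0.007, -0.0]
ft_force: [1.0, 0.5, -0.5]
grip_width: 0.999
```

```bash
python3 - <<'E'
from h import *
S=ctrl.observe();print(S["position"],S["ft_force"],S["grip_width"])
f=grab("wrist",8);g=grab("side",8); crop(g,260,170,350,260,6,"sc8.png",20)
# bar view pose
print(move((.44,.22,.22),9))
E
```

```text
[0.63525688 0.01789086 0.2467482 ] [ 1.03354899  0.50456558 -0.47745899] 0.998998817012714
(array([-12.84, -24.85,   2.04]), np.float64(7.03), 'yaw now 16.03')
```

View pics/sc8.png

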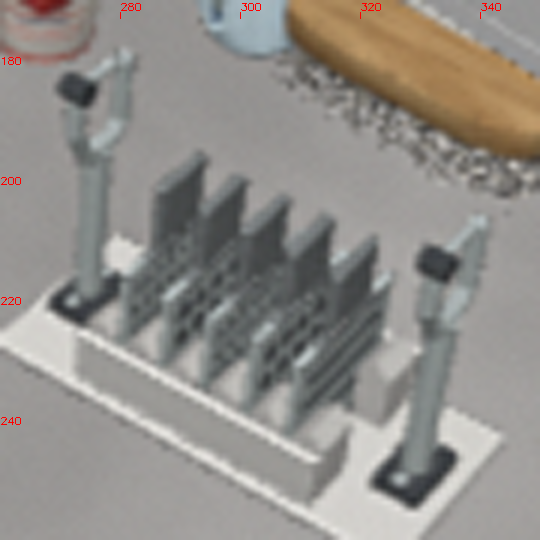

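View pics/wrist8.png

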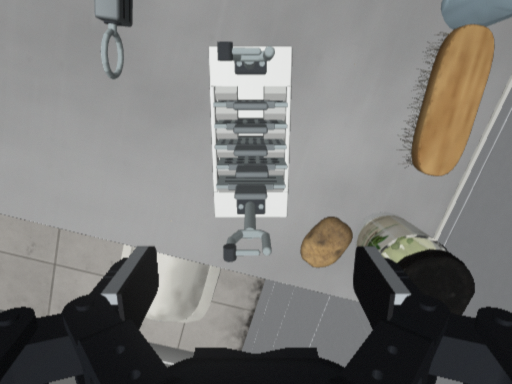

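Emit:
play_rows(steps=[-3,-5,0,0,0,-6,-10,0,2,0,-9,-15,1,4,0,-12,-20,2,6,0,-12.8,-24.9,2,7,0,-12.8,-24.9,2,7,0,-12.8,-24.9,2,7,0,-12.8,-24.9,2,7,0,-12.8,-24.9,2,7,0])

```text
time_s: 12.7
position: [0.4405, 0.2187, 0.2188]
eef_rot: [0.997, 0.078, -0.001, 0.001]
ft_force: [1.0, 0.2, 0.3]
grip_width: 1.001
```

```bash
python3 - <<'E'
from h import *
f=grab("wrist",9);S=ctrl.observe();print(S["position"],S["grip_width"])
E
```

```text
[0.44072662 0.21865971 0.2190138 ] 0.999157953678663
```

View pics/wrist9.png

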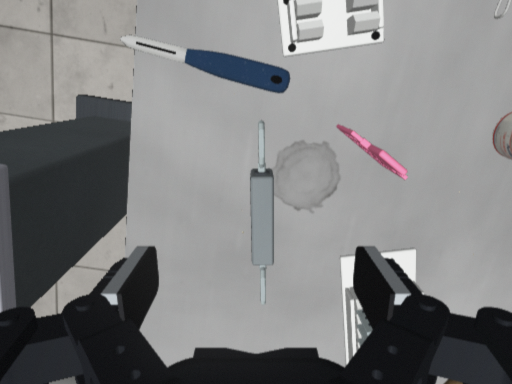

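```bash
python3 - <<'E'
from h import *
f=load("wrist",9); crop(f,230,110,300,310,3,"wc9.png",10)
E
```

```text
(no output)
```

View pics/wc9.png

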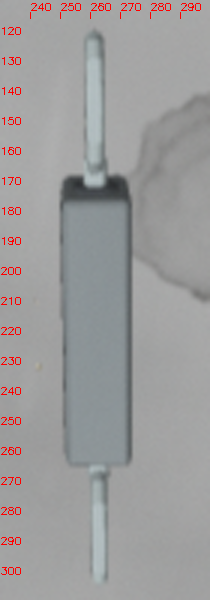

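```bash
python3 - <<'E'
from h import *
f=load("wrist",9)
P=lambda x,y:(230+x/3,110+y/3)
W=plane(f,[P(62,200),P(131,200),P(67,465),P(131,465)],.04);print(W,[np.linalg.norm(W[i]-W[j]) for i,j in((0,1),(2,3),(0,2),(1,3))])
c=W.mean(0);y=W[0]+W[1]-W[2]-W[3];yaw=np.degrees(np.arctan2(-y[0],y[1]));print(c,yaw)
r=plane(f,[P(94.5,32),P(98.5,581)],.025);d=r[0]-r[1];print(r.mean(0),np.linalg.norm(d),np.degrees(np.arctan2(-d[0],d[1])))
for z in(.12,.04,.008): print(move((c[0],c[1],z),yaw))
E
```

```text
[[0.43565084 0.20688824 0.04      ]
 [0.45825067 0.21042875 0.04      ]
 [0.45224396 0.10971685 0.04      ]
 [0.4750048  0.1132927  0.04      ]] [np.float64(0.02287548216312899), np.float64(0.023040022424992323), np.float64(0.098577941364575), np.float64(0.09857035365163655)]
[0.45528757 0.16008163 0.04      ] 9.738292822720384
[0.45565404 0.15706636 0.025     ] 0.2114917644590104 9.60635641196776
(array([0.55, 6.  , 9.91]), np.float64(-0.89), 'yaw now 8.85')
(array([ 0.56,  5.99, 17.91]), np.float64(-0.89), 'yaw now 8.85')
(array([ 0.57,  5.99, 21.11]), np.float64(-0.89), 'yaw now 8.85')
```

Emit:
play_rows(steps=[0.55,4,4,-0.9,0,0.55,6,9,-0.9,0,0.55,6,13,-0.9,0,0.55,6,17,-0.9,0,0.55,6,19.5,-0.9,0,0.55,6,21,-0.9,0,0.55,6,21,-0.9,0,0.55,6,21,-0.9,0,0.55,6,21,-0.9,0,0.55,6,21,-0.9,0])

```text
time_s: 13.75
position: [0.4557, 0.1622, 0.0109]
eef_rot: [0.996, 0.086, 0.001, -0.0]
ft_force: [-0.4, 0.5, 0.5]
grip_width: 1.003
```

```bash
python3 - <<'E'
from h import *
f=grab("wrist",10);S=ctrl.observe();print(S["position"],S["ft_force"],move((.4554,.1598,.008),9.7))
E
```

```text
[0.4555733  0.16212502 0.01078587] [ 0.32272252 -0.27025649  0.79366473] (array([-0.06,  0.23,  0.28]), np.float64(0.2), 'yaw now 9.90')
```

View pics/wrist10.png

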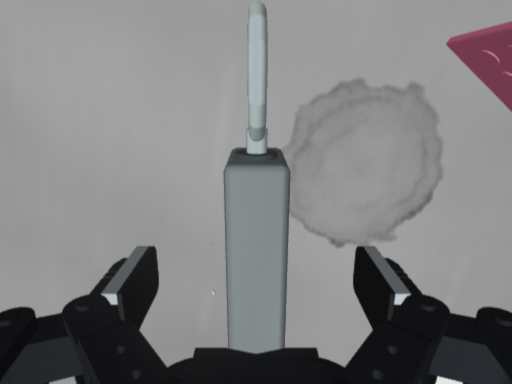

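Emit:
play_rows(steps=[0,0.2,0.2,0,0,0,0.2,0.2,0,0.5,0,0.2,0.2,0,1,0,0.2,0.2,0,1,0,0.2,0.2,0,1,0,0.2,0.2,0,1,0,0.2,0.2,0,1,0,0.2,0.2,0,1,0,0.2,0.2,0,1,0,0.2,0.2,0,1], newtons=90)

```text
time_s: 14.8
position: [0.4554, 0.1604, 0.0081]
eef_rot: [0.996, 0.087, 0.0, -0.0]
ft_force: [0.2, 0.4, 5.8]
grip_width: 0.266
```

```bash
python3 - <<'E'
from h import *
f=grab("wrist",11);S=ctrl.observe();print(S["position"],S["ft_force"],S["grip_width"],move((.6262,.0354,.26),16.0))
f=load("wrist",10);W=plane(f,(257,166),.04);print(W,np.linalg.norm(W[0,:2]-[.4554,.1598]))
E
```

```text
[0.45538896 0.1603508  0.00810394] [0.13994743 0.07681188 5.45768572] 0.2685129135245095 (array([ 14.68,  15.25, -25.18]), np.float64(-6.06), 'yaw now 9.94')
[[0.4464871  0.20857277 0.04      ]] 0.04958047286303123
```

View pics/wrist11.png

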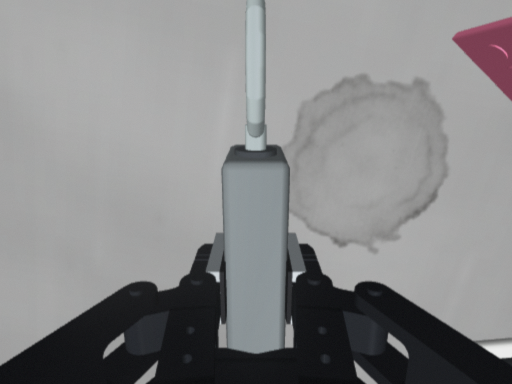

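Emit:
play_rows(steps=[0,0,-2,0,1,0,0,-5,0,1,0,0,-9,0,1,0,0,-13,0,1,0,0,-17,0,1,1,1,-21,0,1,4,4,-21,-1,1,7,7,-21,-3,1,10,10,-21,-5,1,13,13,-21,-6,1,14.7,15.2,-21,-6,1,14.7,15.2,-21,-6,1,14.7,15.2,-21,-6,1,14.7,15.2,-21,-6,1,14.7,15.2,-21,-6,1])

```text
time_s: 16.35
position: [0.6251, 0.0373, 0.2178]
eef_rot: [0.99, 0.14, -0.0, -0.0]
ft_force: [0.0, 0.6, -2.1]
grip_width: 0.263
```

```bash
python3 - <<'E'
from h import *
f=grab("wrist",12);g=grab("side",12);S=ctrl.observe();print(S["position"],S["ft_force"],S["grip_width"],move((.6262,.036,.16),16.0))
crop(g,240,130,370,260,5,"sc12.png",20)
h8=load("wrist",8);R=Ro.from_euler('z',16,degrees=True).as_matrix()
L=np.array([[-14,80,131],[10,80,131],[-14,-80,131],[10,-80,131]])/1e3
print(proj(h8,L@R.T+[.6263,.0355,0]))
crop(h8,200,35,300,265,3,"wc8.png",10)
E
```

```text
[0.6255447  0.03683099 0.21807738] [-0.36652863 -0.05830664 -1.88172614] 0.26739954178792597 (array([0.04, 0.1 , 5.81]), np.float64(0.05), 'yaw now 16.05')
[[230.74906184  50.3606511 ]
 [264.19571626  50.42010134]
 [234.70495475 251.73378829]
 [262.7290286  251.56148696]]
```

View pics/wc8.png

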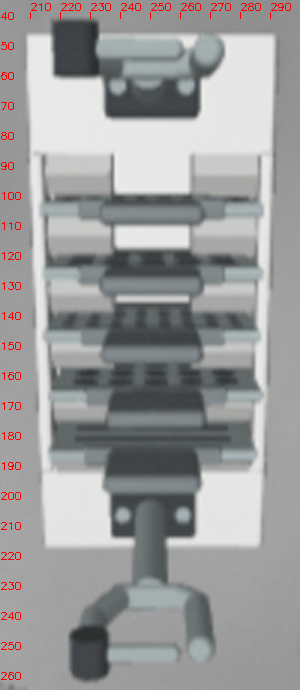

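View pics/wrist12.png

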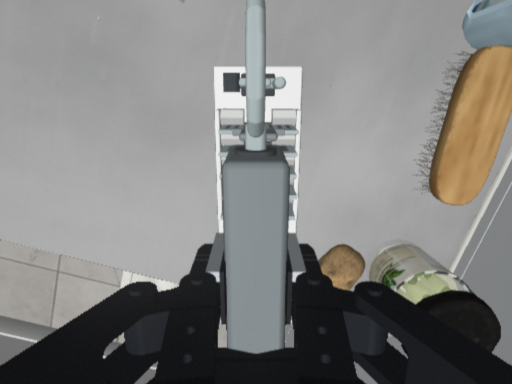

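View pics/sc12.png

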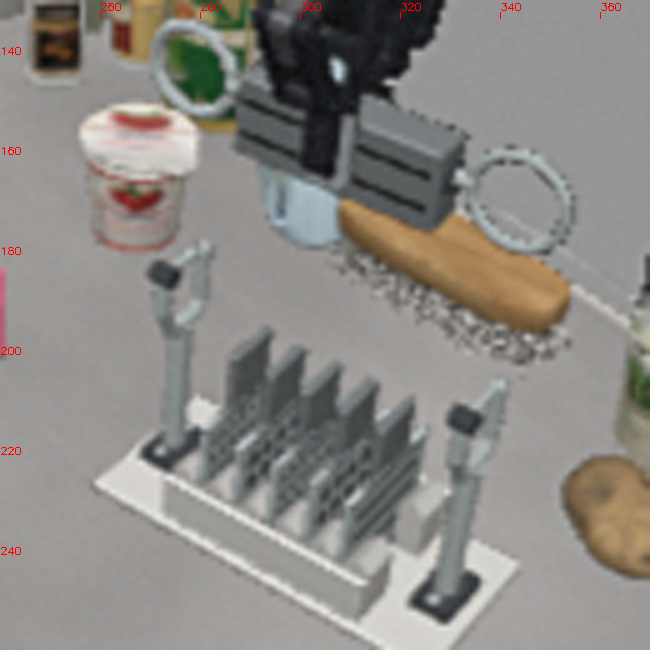

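Emit:
play_rows(steps=[0.05,0.1,2,0,1,0.05,0.1,4,0,1,0.05,0.1,5.5,0,1,0.05,0.1,6.5,0,1,0.05,0.1,6.5,0,1,0.05,0.1,6.5,0,1,0.05,0.1,6.5,0,1,0.05,0.1,6.5,0,1])

```text
time_s: 17.25
position: [0.6275, 0.0351, 0.1539]
eef_rot: [0.99, 0.139, 0.001, -0.0]
ft_force: [-1.0, 0.3, -2.5]
grip_width: 0.268
```

```bash
python3 - <<'E'
from h import *
f=grab("wrist",13);g=grab("side",13);t=grab("top",13);S=ctrl.observe();print(S["position"],S["ft_force"],S["grip_width"],move((.6262,.036,.152),16.0))
crop(g,250,140,350,260,5,"sc13.png",20)
crop(f,200,0,320,170,4,"wc13.png",10)
crop(t,240,80,370,210,4,"tc13.png",10)
E
```

```text
[0.62716599 0.03497825 0.15335759] [ 0.35463584  0.00634261 -2.92170406] 0.26552321939577084 (array([-0.06, -0.12,  0.14]), np.float64(-0.07), 'yaw now 15.93')
```

View pics/wc13.png

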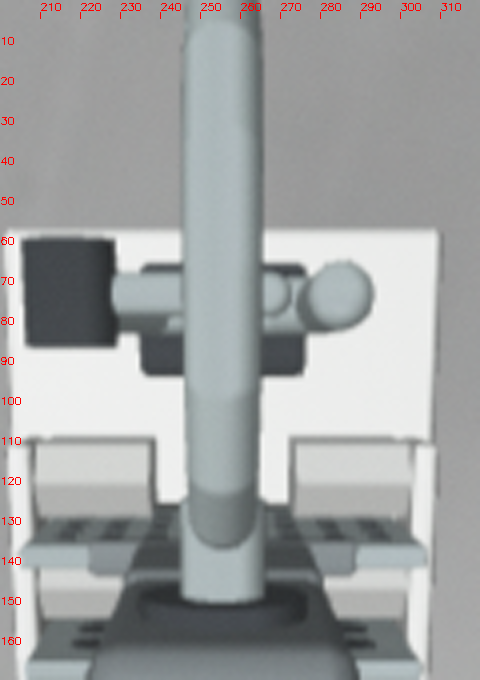

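View pics/sc13.png

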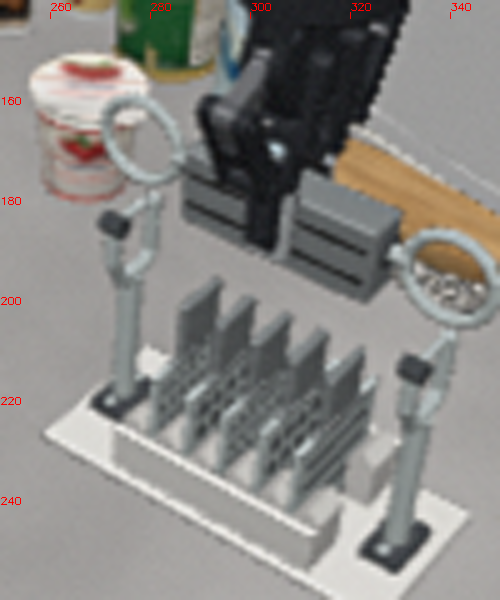

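Emit:
play_rows(steps=[-0.05,-0.1,0.3,0,1,-0.05,-0.1,0.6,0,1,-0.05,-0.1,1.0,0,1,-0.05,-0.1,1.4,0,1,-0.05,-0.1,1.8,0,1,-0.05,-0.1,2.2,0,1,-0.05,-0.1,2.2,0,1,-0.05,-0.1,2.2,0,1])

```text
time_s: 18.2
position: [0.6292, 0.0375, 0.1331]
eef_rot: [0.99, 0.139, 0.004, -0.001]
ft_force: [2.9, 1.7, 4.3]
grip_width: 0.268
```

```bash
python3 - <<'E'
from h import *
f=grab("wrist",14);g=grab("side",14);S=ctrl.observe();print(S["position"],S["ft_force"],S["moment"],S["grip_width"],move((.6262,.036,.108),16.0))
crop(g,250,140,350,260,5,"sc14.png",20)
crop(f,200,0,320,170,4,"wc14.png",10)
E
```

```text
[0.62917113 0.03757559 0.13307019] [1.14721059 0.59145852 4.44969793] [ 0.35927864 -0.43683652  0.01212357] 0.26614711876237507 (array([-0.35,  0.07,  2.5 ]), np.float64(-0.02), 'yaw now 15.98')
```

View pics/wc14.png

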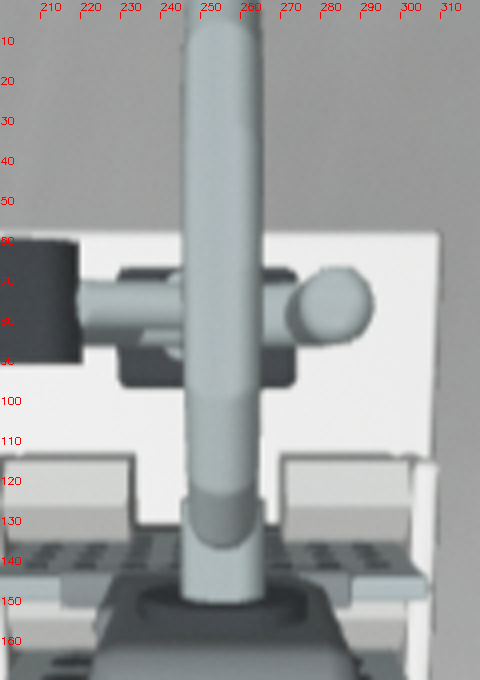

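View pics/sc14.png

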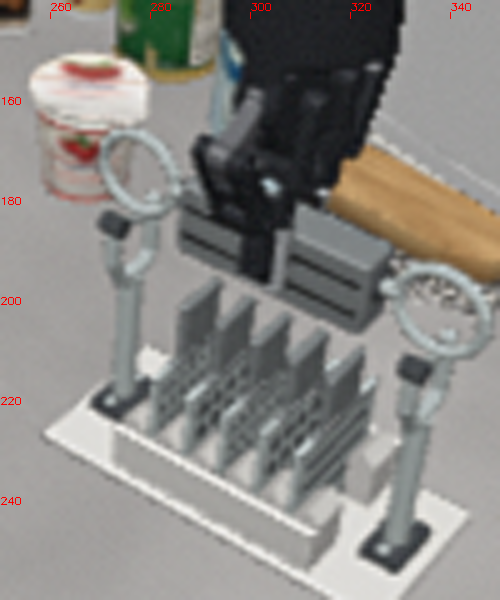

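Emit:
play_rows(steps=[-0.35,0,0,0,1,-0.35,0,0,0,1,-0.35,0,0.2,0,1,-0.35,0,0.5,0,1,-0.35,0,0.8,0,1,-0.35,0,1.0,0,1,-0.35,0,1,0,1])

```text
time_s: 19.0
position: [0.628, 0.0383, 0.124]
eef_rot: [0.99, 0.139, 0.007, -0.002]
ft_force: [4.8, 3.5, 5.4]
grip_width: 0.266
```

```bash
python3 - <<'E'
from h import *
S=ctrl.observe();print(S["position"],S["ft_force"],S["moment"],S["grip_width"],move((.6262,.036,.108),16.0))
E
```

```text
[0.62804706 0.03830003 0.12403   ] [4.82917056 3.52947115 5.43316837] [ 0.78776982 -1.30241397  0.04290497] 0.26609683455099975 (array([-0.26,  0.17,  1.6 ]), np.float64(0.01), 'yaw now 16.01')
```

Emit:
play_rows(steps=[-0.3,0.15,0.2,0,1,-0.3,0.15,0.4,0,1,-0.3,0.15,0.6,0,1,-0.3,0.15,0.8,0,1,-0.3,0.15,1.0,0,1,-0.3,0.15,1.2,0,1,-0.3,0.15,1.2,0,1])

```text
time_s: 19.7
position: [0.6199, 0.0321, 0.1082]
eef_rot: [0.99, 0.138, -0.001, 0.0]
ft_force: [2.3, -0.1, -1.3]
grip_width: 0.264
```

```bash
python3 - <<'E'
from h import *
g=grab("side",15);f=grab("wrist",15)
S=ctrl.observe();print(S["position"],S["ft_force"],S["moment"],S["grip_width"],move((.6262,.036,.108),16.0))
crop(g,250,140,350,260,5,"sc15.png",20)
crop(f,200,0,320,170,4,"wc15.png",10)
E
```

```text
[0.61990755 0.03212044 0.1082672 ] [ 1.99851685  0.41268876 -1.9257444 ] [ 0.04232774 -0.25456682  0.01697615] 0.2694211859705028 (array([ 0.71, -0.2 ,  0.03]), np.float64(-0.08), 'yaw now 15.92')
```

View pics/wc15.png

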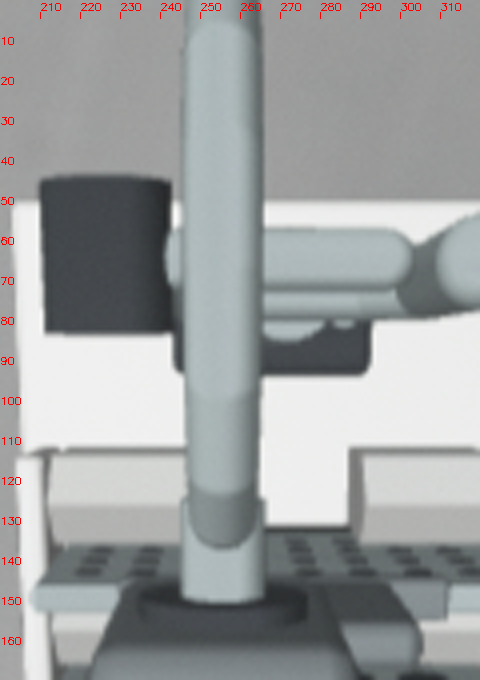

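View pics/sc15.png

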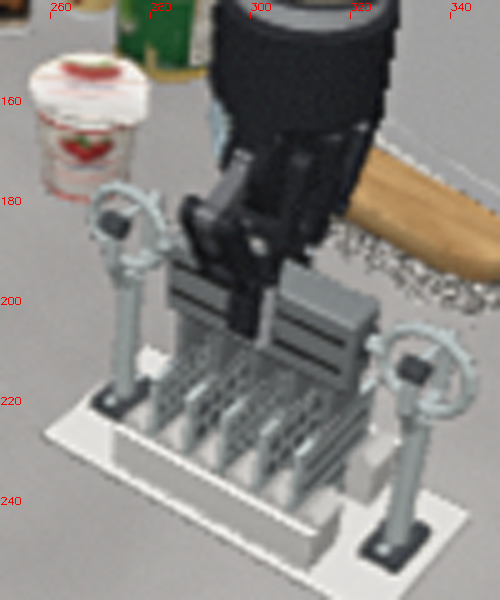

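Emit:
play_rows(steps=[0.3,-0.1,0,0,1,0.7,-0.2,0,0,1,0.7,-0.2,0,0,1,0.7,-0.2,0,0,1,0.7,-0.2,0,0,1])

```text
time_s: 20.3
position: [0.6263, 0.0363, 0.1086]
eef_rot: [0.99, 0.139, -0.0, 0.0]
ft_force: [-0.4, 1.3, -1.6]
grip_width: 0.271
```

```bash
python3 - <<'E'
from h import *
g=grab("side",16);f=grab("wrist",16)
S=ctrl.observe();print(S["position"],S["ft_force"],S["moment"],S["grip_width"],move((.6262,.036,.108),16.0))
crop(g,250,140,350,260,5,"sc16.png",20)
crop(f,200,0,320,170,4,"wc16.png",10)
E
```

```text
[0.6263509  0.03625159 0.10873958] [-0.53182263  0.40221816 -1.44824972] [-0.05729012 -0.0224524  -0.01097722] 0.26736069255099515 (array([-0.02,  0.02,  0.07]), np.float64(-0.07), 'yaw now 15.93')
```

View pics/wc16.png

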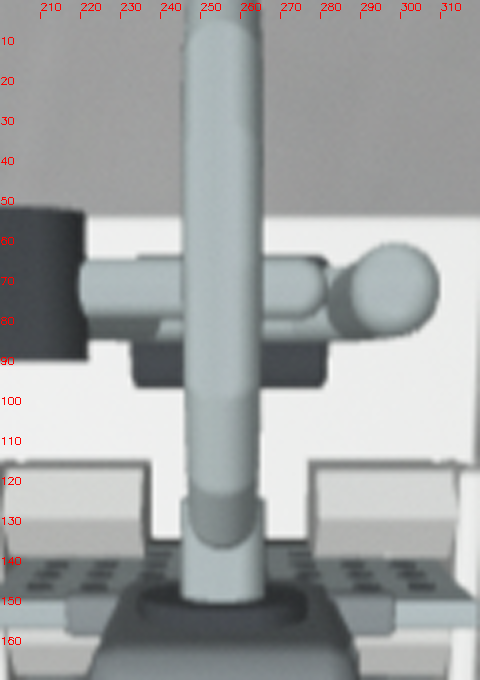

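View pics/sc16.png

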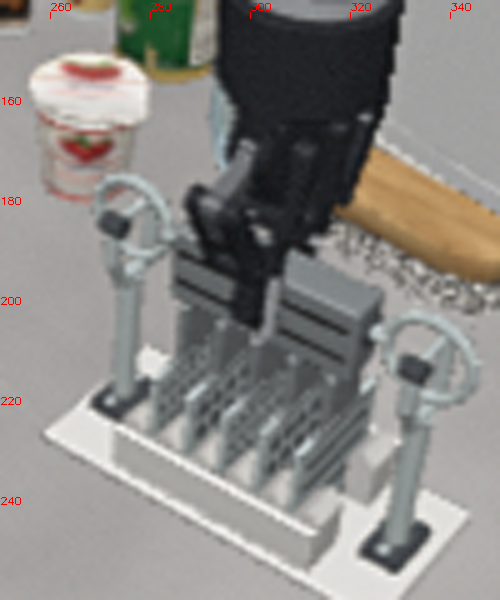

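Emit:
play_rows(steps=[0,0,0.1,0,1,0,0,0.2,0,1,0,0,0.2,0,1,0,0,0.2,0,1])

```text
time_s: 20.8
position: [0.6266, 0.0363, 0.1082]
eef_rot: [0.99, 0.138, 0.0, 0.0]
ft_force: [-2.9, -1.1, 5.1]
grip_width: 0.265
```

Emit:
play_rows(steps=[0,0,-0.15,0,0.9,0,0,-0.15,0,0.6,0,0,-0.15,0,0.3,0,0,-0.15,0,0,0,0,-0.15,0,0,0,0,-0.15,0,0,0,0,-0.15,0,0,0,0,-1,0,0,0,0,-3,0,0,0,0,-6,0,0,0,0,-10,0,0,0,-3,-14,0,0,0,-6,-14,0,0,0,-6,-14,0,0,0,-6,-14,0,0])

```text
time_s: 22.3
position: [0.6097, 0.0947, 0.2474]
eef_rot: [0.99, 0.14, 0.0, 0.0]
ft_force: [0.2, -0.8, -0.4]
grip_width: 1.0
```

```bash
python3 - <<'E'
from h import *
g=grab("side",17);f=grab("wrist",17)
S=ctrl.observe();print(S["position"],S["ft_force"],S["grip_width"])
crop(g,250,140,350,260,5,"sc17.png",20)
E
```

```text
[0.61013379 0.09238679 0.24632042] [-0.2379632  -0.69446993 -0.44756606] 0.999977308746959
```

View pics/wrist17.png

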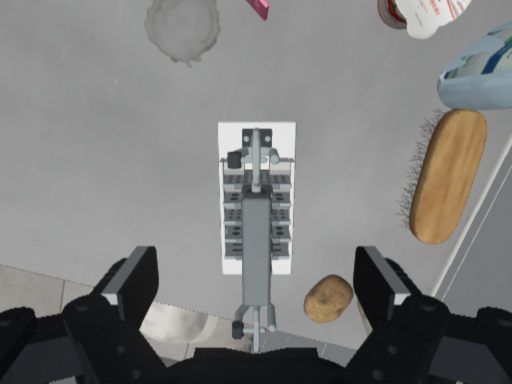

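View pics/sc17.png

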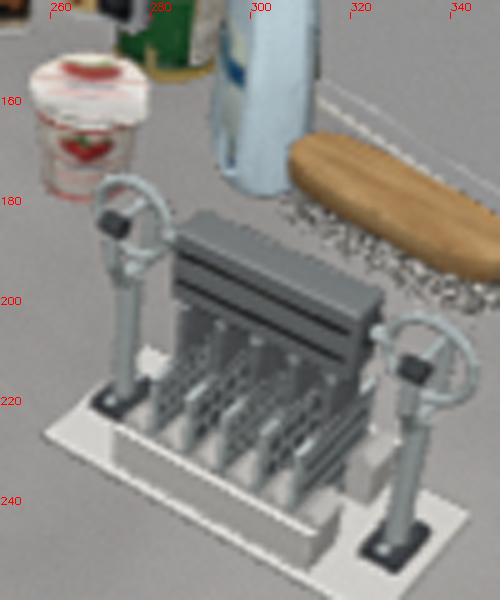

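```bash
python3 - <<'E'
from h import *
f=load("wrist",17)
a=cv2.resize(f["image"][115:205,205:305],None,fx=5,fy=5,interpolation=2);b=cv2.resize(f["image"][285:360,205:305],None,fx=5,fy=5,interpolation=2)
x=np.vstack([a,b]);cv2.imwrite("pics/wc17.png",cv2.resize(x,None,fx=.7,fy=.7))
R=Ro.from_euler('z',16,degrees=True).as_matrix()
L=np.array([[-12,50,140],[12,50,140],[-12,-50,140],[12,-50,140]])/1e3
print("expected rail top corners wrist/side",proj(f,L@R.T+[.6263,.0355,0]).round(1).tolist(),proj(load("side",17),L@R.T+[.6263,.0355,0]).round(1).tolist())
crop(f,225,180,285,310,5,"wc17b.png",10)
E
```

```text
expected rail top corners wrist/side [[242.1, 198.9], [272.6, 198.9], [243.6, 307.5], [271.1, 307.5]] [[284.2, 185.2], [290.1, 180.5], [321.8, 203.0], [327.4, 197.7]]
```

View pics/wc17.png

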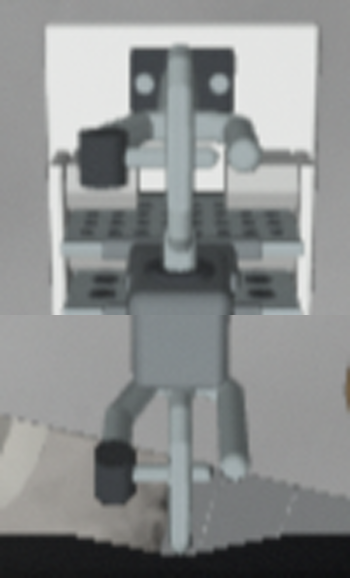

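View pics/wc17b.png

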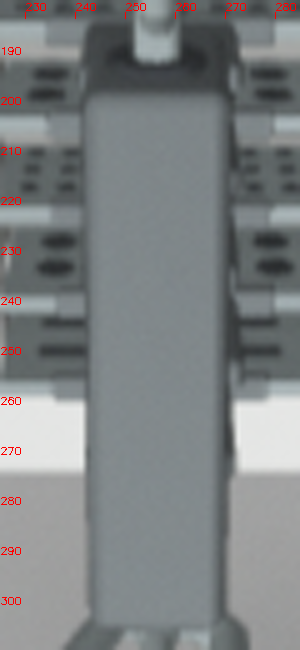

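```bash
python3 - <<'E'
from h import *
print(ctrl.job_done()); print(ctrl.observe()["time_s"])
E
```

```text
the job is handed in; nothing more can be done
None
the job is handed in; nothing more can be done
```

The dotted plate is in the empty slot (rack y = -20 mm), and the hold-down bar is locked under both snap hooks. I handed the job in at about 22.4 s of the 61 s allowed; no verdict was reported.

- **Plate:** pressing it home met about 12 N at the expected height, so it is seated. The side picture afterwards showed five tabs in line.
- **Bar:** the last pictures show it resting on the tabs, within about 2 pixels of where a locked rail should appear. Both gates look level and shut, and each runs through its ring.
- **Robot:** the gripper was open and clear when I handed in. I never aimed at the tub, peeler or potato. The tub and potato look unmoved in the last pictures, but I did not recheck the peeler.

Two things did not go smoothly:

- **Sideways jump:** when the gates let go, the bar jumped about 7 mm toward the hinge side. I moved it back to centre before releasing it.
- **Scale mismatch:** the camera measured known lengths about 1.5% short. I aimed by relative positions instead of absolute ones.

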